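Clamp the spoon blank in the carving jig

ROBOT

A 7-joint arm with a two-finger parallel gripper is mounted at the origin on the work surface. World frame = base frame: x ahead of the robot, y to its left, z up, the work surface at z = 0. Lengths are in m, angles in rad, forces in N, time in s.
With the tool pointing down it reaches from about 0.425 to 1.025 m from the base axis. Payload 3.6 kg.
Tool frame: the origin (TCP) lies midway between the tips of the shut fingers; the grasp point (between the pads) lies 19 mm behind it (manip.tcp_to_grasp is the distance from the TCP to the grasp point, in m); z points along the fingers, y is the line along which they close (so a half turn about z gives the same grasp; the last joint's range is limited). The gripper opens to 85 mm and grips with 20 to 120 N. Pads are 22 mm wide; open, the fingers measure 114 mm over their backs; the gripper's body (76 mm by 85 mm) begins 54 mm behind the grasp point. The pads swing forward as they close: fully open they stand 13 mm farther back than shut.
Start: joints at [-1.383, 0.591, 0.048, 1.609, -0.033, 0.943, -0.034], TCP at [0.201, 0.697, 0.231] pointing down, gripper open.
Joint ranges: [-2.69, 2.69], [-0.47, 2.24], [-1.27, 1.36], [0.19, 2.51], [-1.53, 4.68], [0.08, 2.07], [-3.09, 3.09]. Speed limits (rad/s): [2.57, 2.57, 3.14, 3.14, 3.14, 3.14, 3.14].

INTERFACE

Orientations are given as a rotation vector (axis times angle).
In Python, from rig import manip gives the robot as it stands. The module is installed in compiled form; this text tells all that it offers.
- The arm moves only by the tool arm_command, never from a script. Its argument "rows" is a list that holds one entry, the list of rows, each a list of 7 numbers: the finger opening in mm, from 0 to 85.4, then the shift along the tool's x, y, z in mm, then the turn, a rotation vector about the tool's x, y, z in rad. In form: [[[claw, dx, dy, dz, wx, wy, wz], ...]]. A call has 1 to 20 rows; each row shifts and turns the commanded pose from where the row before left it, along the tool's axes as they then stand; what a row does not reach is not made up. A row lasts 1/12 s, in which the tool goes at most 41.7 mm and 7.16 degrees, less where a joint would pass 70% of its speed; a pose out of reach is approached as far as the arm can. A call with a gripper value outside its range is refused whole. The fingers move at their own pace and stop on an object; the grip force is fixed at half the most. Time passes only in rows, so rows that do not move let the fingers close. It gives the time, the measured TCP pose, the force, the opening and the grip force at its end, in the units of the state.
- manip.read_state(): the state, without advancing time (a new reading comes with each control period).
- manip.get_image(name): name is "side" or "top" or "wrist"; returns the picture (384x512x3 uint8, blue, green, red); there is no depth.
- manip.get_calibration(name): a dict with "fovy" (degrees; the focal length in pixels is half the picture's height over the tangent of half this angle, whatever the lens; pixels are square), "cx", "cy" (the principal point, pixels), "camera_from_world" (4x4, takes a point from world to camera coordinates). Camera axes: x right, y down, z forward; pixel columns grow to the right and rows downward; lengths in m; the calibration is good to about 2 mm. A picture is of the moment at which its call begins: read the wrist's pose just before it. get_calibration takes no time and is no camera call; for the wrist camera it gives the pose at the moment of the call.
- manip.hand_in(): hands the job in; it is judged then, once.
The state is a dict: "time": time; "q": joint angles; "qd": joint speeds; "joint_torque": joint torques, N m; "ee_pos": TCP position; "tool_rot": TCP orientation; "wrist_force": force on the tool from outside, world axes, zero at the start; "wrist_torque": the same for the moment, N m; "grip_width": finger opening in m; "grasp_force": force on a finger pad.
Only numpy, scipy, OpenCV 4.12 (cv2) and the standard library are available. Lean on these libraries where they do the work, as an engineer would, in place of code of your own. Each camera call takes 0.05 s, during which the arm holds its last target. There are 200 camera calls.

TASK

On the carving jig, hold the jaw's release bar up and slide the jaw until its sprung cork face presses the walnut spoon blank against the wooden fence; then let the bar down fully into a notch and let go. The blank must end up flat, square and firmly gripped by the spring, the cork face neither slack nor pressed right home. Never squeeze the blank hard enough to bruise it, and leave the other things where they lie.

Things in the scene. Friction and masses are not known exactly. Their poses are not given: they have to be found in the camera images.
- jig: carving jig fixed to the table: pale wooden board 240 (x) by 440 (y) by 22 mm thick. Origin: centre of its underside; z up. The jaw slides along jig +y towards the fence, a wooden block 170 by 20 by 28 mm high screwed across the board beyond the blank. The fence's place differs each time and is not measured: its face towards the jaw is at jig y 50 to 85 mm.
- first_tooth (a point): rounded top (jig x 100, y -120 mm, 14 mm over the board) of the first of 19 upright teeth, 3.4 mm thick, one every 8 mm along jig +y, of the steel rack fixed on the board; notches 8 mm deep between them. On the -y side of this one the rack is plain.
- carriage: plywood carriage of the sliding jaw, 110 (x) by 56 (y) by 36 mm high, at jig x -20 mm. Origin: centre of its underside, on the board's top; axes as the jig's. Travels jig y -160 to +20 mm with about 2 N friction; starts at -160 to -130 mm, its pawl in the plain part of the rack. Unlatched and let go, it is pushed back by the cork's spring.
- jaw_front (a point): point on the carriage, 58 mm ahead (+y) of its origin, 16 mm over the board: front of the sprung cork face (100 wide, 28 mm high) when free. The cork gives way towards the carriage by up to 16 mm: 1 N at first touch, 1 N more per mm; right home (17 N) it is rigid. Blank well gripped at 2 to 15 N; bruised above 22 N.
- release_bar (a joint): height of the release bar over its lowest position, m, 0 to 0.013. 0: down, pawl fully in a notch (or in the plain part); about 0.006: pawl on top of a tooth; above 0.007: pawl clear, carriage slides. A spring presses it down with 4.5 N, 7.5 N at the top. In a notch the carriage has 2 mm play and is else locked both ways.
- bar_grip (a point): mid height of the dark steel release bar, straight over the carriage's origin, 86 mm over the table when down. The bar lies along jig x, 14 mm thick (y), 18 mm high, 19 mm free below it, on thin stems 27 mm to -x and 45 mm to +x of here. It moves only up and down on the carriage. 120 mm to +x its pawl, a thin upright blade, stands over the rack.
- blank: loose walnut spoon blank flat on the board between jaw and fence, about 0.13 kg: straight-sided bowl part 80 (x) by 44 (y) by 20 mm high, round end of radius 22 mm at +x, handle 60 by 18 mm at -x. Origin: centre of the bowl part's underside. Its y lies roughly along the jig's y; the jaw pushes it along and squares it.
- offcut: walnut offcut 34 by 30 by 26 mm on the board behind the fence; leave alone
- spoon: finished small spoon, 115 mm long, on the board behind the fence; leave alone
- sharpener: blue crank pencil sharpener 75 by 55 by 85 mm on the table; leave alone
- gouge: gouge with wooden handle, 200 mm long, lying on the table; leave alone
There are look-alikes about, which are no part of the job. Leave any green, purple or turquoise look-alike of the blank alone.

How it is judged:
By the outcome, as a careful person would: the job done as asked, in the order asked, and still so for the second after the job is handed in, with the robot touching nothing.
It also fails if it takes over 51 s, if anything falls off the work surface, if the arm or the gripper's body presses on something with over 40 N, if the wrist force passes 120 N, or if a joint passes its speed limit or range.

## Working session

There is one attempt and no reset: what is moved stays moved. The work goes in short steps, Python scripts to look and compute and a tool call to move; the robot and the scene stay as the last step left them, time stands still between calls to the robot, and variables do not carry over. Pictures are saved under pics/ and viewed, at most 10 in all, crops included, and the job is handed in when it is done.

Besides the shell and the picture viewer there is one more tool, called as name(argument=value, ...) on one line, values as JSON. arm_command: Moves the arm, as the interface text tells. Its arguments: {"type":"object","properties":{"rows":{"type":"array"}},"required":["rows"]}

```bash
mkdir -p pics
cat > h.py <<'E'
import numpy as np, cv2
from rig import manip
def cal(n):
    c=manip.get_calibration(n); return c
def ray(c,u,v,H=384):
    f=H/2/np.tan(np.radians(c["fovy"])/2)
    T=np.array(c["camera_from_world"]); R,t=T[:3,:3],T[:3,3]
    d=R.T@np.array([(u-c["cx"])/f,(v-c["cy"])/f,1.]); return -R.T@t,d
def onz(c,u,v,z):
    o,d=ray(c,u,v); return o+d*(z-o[2])/d[2]
def proj(c,p,H=384):
    f=H/2/np.tan(np.radians(c["fovy"])/2)
    q=np.array(c["camera_from_world"])@np.append(p,1); return np.array([c["cx"]+f*q[0]/q[2],c["cy"]+f*q[1]/q[2]])
def tri(c1,p1,c2,p2):
    o1,d1=ray(c1,*p1);o2,d2=ray(c2,*p2)
    s=np.linalg.lstsq(np.c_[d1,-d2],o2-o1,rcond=None)[0]
    a,b=o1+s[0]*d1,o2+s[1]*d2; return (a+b)/2,np.linalg.norm(a-b)
E
python3 - <<'E'
from h import *
np.set_printoptions(precision=4,suppress=True)
s=manip.read_state(); print(s, manip.tcp_to_grasp)
a=manip.get_image("side");b=manip.get_image("top")
cv2.imwrite("pics/side0.png",a);cv2.imwrite("pics/top0.png",b)
for n in("side","top","wrist"): print(n,cal(n))
E
```

```text
{'time': 0.0, 'q': array([-1.3835,  0.5921,  0.0483,  1.6099, -0.0333,  0.9427, -0.0337]), 'qd': array([-0.0009,  0.0001, -0.0003, -0.0014, -0.0001,  0.0018, -0.0004]), 'joint_torque': array([ -0.0004, -54.8698,   1.5463, -19.8123,   0.0094,   0.0089,
        -0.    ]), 'ee_pos': array([0.2007, 0.6958, 0.2301]), 'tool_rot': array([-0.4395, -3.1105,  0.0036]), 'wrist_force': array([-0.4334, -0.7707,  0.1195]), 'wrist_torque': array([-0.0064,  0.036 , -0.0324]), 'grasp_force': 0.0, 'grip_width': 0.08563056163075601} 0.0187
side {'fovy': 48.83529712247639, 'cx': 254.88630621128027, 'cy': 185.09880340041744, 'camera_from_world': array([[ 0.8651, -0.5015, -0.0102, -0.4207],
       [-0.3299, -0.5537, -0.7646,  0.2784],
       [ 0.3778,  0.6648, -0.6444,  1.21  ],
       [ 0.    ,  0.    ,  0.    ,  1.    ]])}
top {'fovy': 56.13483663325648, 'cx': 257.3279355781408, 'cy': 192.8216610388453, 'camera_from_world': array([[ 0.0005, -0.9998,  0.0201,  0.0508],
       [-0.9841, -0.0041, -0.1774,  0.5324],
       [ 0.1774, -0.0197, -0.9839,  0.9602],
       [ 0.    ,  0.    ,  0.    ,  1.    ]])}
wrist {'fovy': 63.19155548677386, 'cx': 250.675584842741, 'cy': 194.3732783651682, 'camera_from_world': array([[ 0.2761,  0.9611, -0.0029, -0.724 ],
       [ 0.9206, -0.2636,  0.2881, -0.0393],
       [ 0.2762, -0.0822, -0.9576,  0.3802],
       [ 0.    ,  0.    ,  0.    ,  1.    ]])}
```

View pics/top0.png

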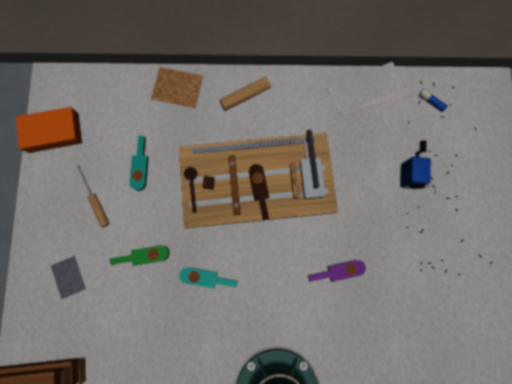

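View pics/side0.png

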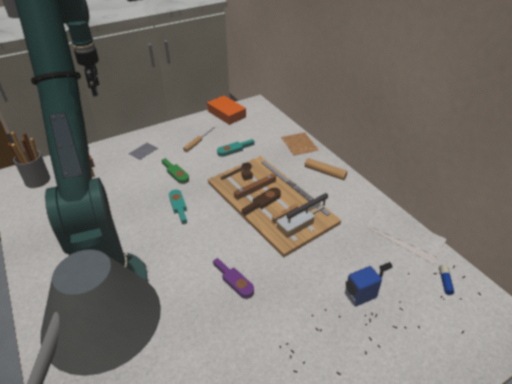

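The top view shows the jig at about (258,180). The fence is at (235,185), the walnut blank at (260,185), the grey carriage at (313,180) and the dark bar at (312,155). The look-alikes are green (150,256), turquoise (208,278) and (139,165), and purple (338,271). I'll enlarge the jig in both views to confirm the blank and get exact pixels.

Run:
```python
import cv2,numpy as np
a=cv2.imread("pics/top0.png")[120:235,170:345];b=cv2.imread("pics/side0.png")[150:260,200:350]
cv2.imwrite("pics/topc.png",cv2.resize(a,None,fx=4.5,fy=4.5,interpolation=cv2.INTER_CUBIC))
cv2.imwrite("pics/sidec.png",cv2.resize(b,None,fx=5,fy=5,interpolation=cv2.INTER_CUBIC))
```

```text
(no output)
```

View pics/topc.png

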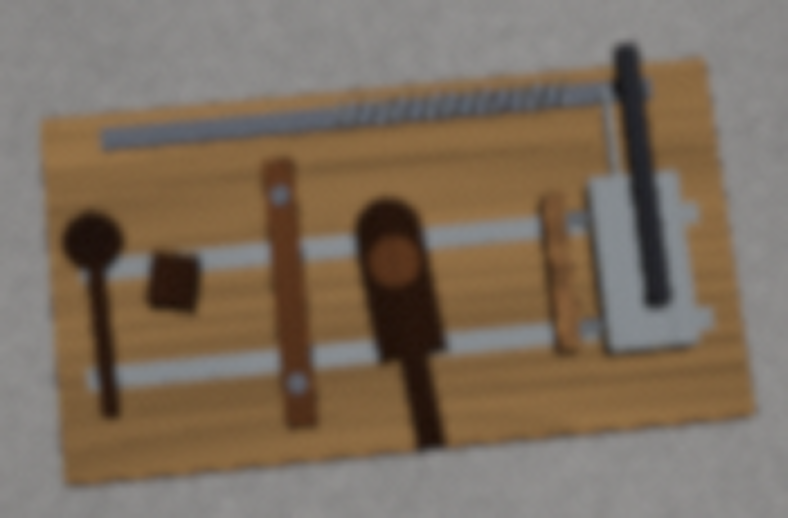

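View pics/sidec.png

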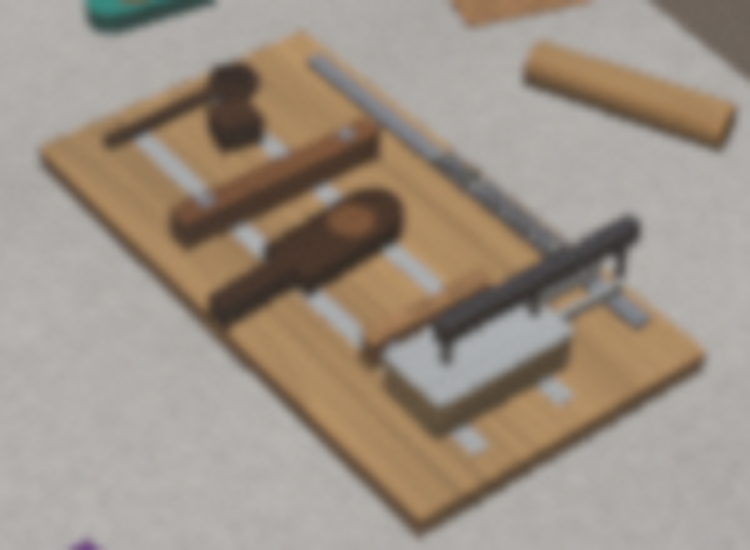

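Both crops show the walnut blank between the cork face and the fence, with the bar over the carriage. Crop pixels:

| Thing | Top crop | Side crop |
|---|---|---|
| Blank bowl | (395,270) | (340,230) |
| Cork face | (560,270) | (430,320) |
| Fence | (290,295) | (275,185) |
| Bar | (626,48) to (657,298) | (630,228) to (440,328) |

The blank is the only walnut-coloured spoon shape lying on the board between jaw and fence, so it is the one meant. The offcut and finished spoon lie behind the fence.

Run:
```python
from h import *
np.set_printoptions(precision=4,suppress=True)
T,S=cal("top"),cal("side")
t=lambda x,y:((x+.5)/4.5-.5+170,(y+.5)/4.5-.5+120)
s=lambda x,y:((x+.5)/5-.5+200,(y+.5)/5-.5+150)
C=[tri(T,t(*a),S,s(*b)) for a,b in [((42,118),(303,32)),((705,58),(705,355)),((755,415),(420,517)),((67,486),(42,150))]]
print("corners tri",C)
P=np.array([onz(T,*t(*a),.022) for a in [(42,118),(705,58),(755,415),(67,486)]])
print("corners top z.022",P)
y=(P[0]-P[1]+P[3]-P[2])[:2];x=(P[0]-P[3]+P[1]-P[2])[:2]
y/=np.linalg.norm(y);x/=np.linalg.norm(x);print("jy",y,"jx",x, np.degrees(np.arctan2(-y[0],y[1])),np.degrees(np.arctan2(x[1],x[0])))
Q=np.mean([p for p in P],0);print("centre",Q, "dims",[np.linalg.norm(P[i]-P[(i+1)%4]) for i in range(4)])
th=(np.arctan2(-y[0],y[1])*2+np.arctan2(x[1],x[0]))/3
R=np.array([[np.cos(th),-np.sin(th)],[np.sin(th),np.cos(th)]])
J=lambda p:R.T@(np.array(p)[:2]-Q[:2])
for n,a,b in [("barfar",(626,48),(630,228)),("barnear",(657,298),(440,328))]:
    p,e=tri(T,t(*a),S,s(*b));print(n,p,e,"jig",J(p))
for n,a,z in [("barfar",(626,48),.095),("barnear",(657,298),.095),("fenceR1",(298,160),.05),("fenceR2",(317,425),.05),("fenceL",(265,165),.05),("corkL1",(543,195),.05),("corkL2",(560,350),.05),("corkR1",(562,195),.05),
 ("blkL",(378,360),.042),("blkR",(443,348),.042),("blkTop",(386,200),.042),("carTL",(590,178),.058),("carTR",(678,172),.058),("carBR",(695,345),.058),("carBL",(607,352),.058)]:
    p=onz(T,*t(*a),z);print(n,p,"jig",J(p))
```

```text
corners tri [(array([0.6758, 0.2825, 0.0162]), np.float64(0.003057887777538504)), (array([ 0.7203, -0.1539,  0.0152]), np.float64(0.0037338173662201657)), (array([ 0.4828, -0.1776,  0.0194]), np.float64(0.00032706647974701386)), (array([0.4379, 0.257 , 0.015 ]), np.float64(0.0012252779408665467))]
corners top z.022 [[ 0.6755  0.2808  0.022 ]
 [ 0.7197 -0.1532  0.022 ]
 [ 0.4826 -0.177   0.022 ]
 [ 0.4367  0.256   0.022 ]]
jy [-0.1034  0.9946] jx [0.9948 0.1019] 5.93332787521122 5.845812191228252
centre [0.5786 0.0517 0.022 ] dims [np.float64(0.4362425437013981), np.float64(0.23824336853351427), np.float64(0.4354602715872393), np.float64(0.24004324920989958)]
barfar [ 0.7009 -0.0894  0.085 ] 0.004473942777310705 jig [ 0.1071 -0.1529]
barnear [ 0.5439 -0.1044  0.0854] 0.002970845461811152 jig [-0.0506 -0.1517]
barfar [ 0.6994 -0.0886  0.095 ] jig [ 0.1057 -0.152 ]
barnear [ 0.5433 -0.1033  0.095 ] jig [-0.051  -0.1505]
fenceR1 [0.6401 0.1132 0.05  ] jig [0.0675 0.0549]
fenceR2 [0.4721 0.0997 0.05  ] jig [-0.101   0.0587]
fenceL [0.6367 0.1339 0.05  ] jig [0.0663 0.0759]
corkL1 [ 0.6183 -0.0414  0.05  ] jig [ 0.0299 -0.0966]
corkL2 [ 0.5192 -0.0504  0.05  ] jig [-0.0696 -0.0954]
corkR1 [ 0.6183 -0.0534  0.05  ] jig [ 0.0287 -0.1086]
blkL [0.5138 0.0623 0.042 ] jig [-0.0633  0.0173]
blkR [0.5216 0.0218 0.042 ] jig [-0.0598 -0.0238]
blkTop [0.6166 0.0575 0.042 ] jig [0.0383 0.0019]
carTL [ 0.6273 -0.0701  0.058 ] jig [ 0.0359 -0.1262]
carTR [ 0.6315 -0.1256  0.058 ] jig [ 0.0344 -0.1818]
carBR [ 0.5214 -0.1328  0.058 ] jig [-0.0759 -0.1776]
carBL [ 0.5168 -0.0783  0.058 ] jig [-0.0749 -0.1229]
```

```bash
cat >> h.py <<'E'
from scipy.spatial.transform import Rotation as Ro
TH=np.radians(5.9); JR=np.array([[np.cos(TH),-np.sin(TH)],[np.sin(TH),np.cos(TH)]]); J0=np.array([.5786,.0517])
def j2w(x,y,z): return np.append(J0+JR@[x,y],z)
def w2j(p): return np.append(JR.T@(np.array(p)[:2]-J0),p[2])
def go(pt,sgn=1):
    s=manip.read_state(); R=Ro.from_rotvec(s["tool_rot"])
    yj=np.append(JR[:,1],0)*sgn; z=np.array([0,0,-1.]); D=Ro.from_matrix(np.c_[np.cross(yj,z),yj,z])
    tw=(R.inv()*D).as_rotvec()
    return dict(turn=tw,shift_before=R.inv().apply(pt-s["ee_pos"])*1e3,shift_after_turn=D.inv().apply(pt-s["ee_pos"])*1e3)
E
python3 - <<'E'
from h import *
np.set_printoptions(precision=4,suppress=True)
p=j2w(-.02,-.152,.15);print(p)
for s in(1,-1): print(go(p,s))
print(Ro.from_rotvec(manip.read_state()["tool_rot"]).as_matrix())
E
```

```text
[ 0.5743 -0.1016  0.15  ]
{'turn': array([-0.0021, -0.0003, -0.3837]), 'shift_before': array([-579.8852, -662.5341,   81.6863]), 'shift_after_turn': array([-289.6639, -831.594 ,   80.2316])}
{'turn': array([-0.0004,  0.0029,  2.7579]), 'shift_before': array([-579.8852, -662.5341,   81.6863]), 'shift_after_turn': array([289.6639, 831.594 ,  80.2316])}
[[-0.9609  0.277  -0.0004]
 [ 0.277   0.9609 -0.002 ]
 [-0.0001 -0.0021 -1.    ]]
```

arm_command(rows=[[[50,0,0,0,0,0,-0.096],[50,0,0,0,0,0,-0.096],[50,0,0,0,0,0,-0.096],[50,0,0,0,0,0,-0.096],[50,-10,-30,0,0,0,0],[50,-10,-30,0,0,0,0],[50,-10,-30,0,0,0,0],[50,-10,-30,0,0,0,0],[50,-10,-30,0,0,0,0],[50,-10,-30,0,0,0,0],[50,-10,-30,0,0,0,0],[50,-10,-30,0,0,0,0],[50,-10,-30,0,0,0,0],[50,-10,-30,0,0,0,0],[50,-10,-30,0,0,0,0],[50,-10,-30,0,0,0,0],[50,-10,-30,0,0,0,0],[50,-10,-30,0,0,0,0]]])

```text
time: 1.6
ee_pos: [0.3836, 0.2916, 0.2311]
tool_rot: [0.162, -3.137, 0.001]
wrist_force: [1.0, 0.6, 0.1]
grip_width: 0.05
grasp_force: 0.0
```

Run:
```python
from h import *
np.set_printoptions(precision=4,suppress=True)
s=manip.read_state();print(s["q"],s["ee_pos"],go(j2w(-.02,-.152,.15)))
```

```text
[-0.7351  0.2885 -0.011   2.1438  0.0049  0.7098  0.9249] [0.3836 0.2916 0.2311] {'turn': array([-0.0003, -0.0004,  0.0004]), 'shift_before': array([-149.1619, -410.6775,   81.2296]), 'shift_after_turn': array([-149.3073, -410.6415,   81.1445])}
```

arm_command(rows=[[[50,-10,-28,2,0,0,0],[50,-10,-28,2,0,0,0],[50,-10,-28,2,0,0,0],[50,-10,-28,2,0,0,0],[50,-10,-28,2,0,0,0],[50,-10,-28,2,0,0,0],[50,-10,-28,2,0,0,0],[50,-10,-28,2,0,0,0],[50,-10,-28,2,0,0,0],[50,-10,-28,2,0,0,0],[50,-10,-28,2,0,0,0],[50,-10,-28,2,0,0,0],[50,-10,-28,2,0,0,0],[50,-10,-28,2,0,0,0],[50,-9,-19,2,0,0,0],[50,0,0,0,0,0,0],[50,0,0,0,0,0,0]]])

```text
time: 3.02
ee_pos: [0.5739, -0.1016, 0.2008]
tool_rot: [0.157, -3.137, 0.0]
wrist_force: [0.4, 1.1, 0.4]
grip_width: 0.0501
grasp_force: 0.0
```

Run:
```python
from h import *
np.set_printoptions(precision=4,suppress=True)
s=manip.read_state();print(s["q"],s["ee_pos"],go(j2w(-.02,-.152,.15)))
c=cal("wrist");im=manip.get_image("wrist");cv2.imwrite("pics/w1.png",im)
for n,p in dict(barfar=(.106,-.152,.095),barnear=(-.051,-.152,.095),grip=(-.02,-.152,.095)).items(): print(n,proj(c,j2w(*p)))
```

```text
[ 0.0325  0.4522  0.0878  1.9644 -0.0571  0.7283  1.8253] [ 0.5739 -0.1016  0.2008] {'turn': array([-0.0001, -0.001 , -0.0028]), 'shift_before': array([-0.5306,  0.0024, 50.7714]), 'shift_after_turn': array([-0.481 , -0.0054, 50.7719])}
barfar [250.8378 320.1251]
barnear [250.5407 155.325 ]
grip [250.6076 192.3983]
```

View pics/w1.png

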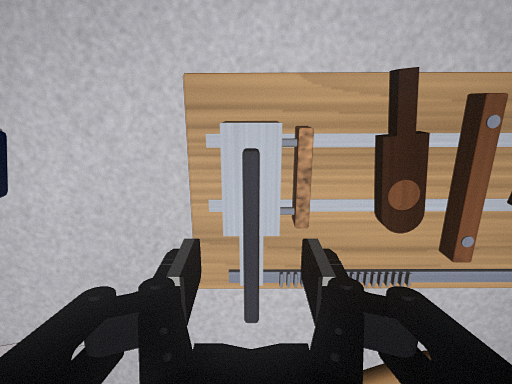

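The wrist view shows the bar at u 244–259, v 149–322, within a pixel of my prediction sideways. The cork face edge is at u≈313, the blank's bowl at (403,180), the fence face from (469,95) to (440,255), and the rack teeth between u 280 and 412 at v≈278. I'll measure these.

Run:
```python
from h import *
np.set_printoptions(precision=4,suppress=True)
c=cal("wrist");im=cv2.imread("pics/w1.png")
for n,u,v,z in [("barL",244,200,.095),("barR",259,200,.095),("barnear",251,149,.095),("barfar",251,322,.095),("carTL",221,122,.058),("carTR",281,122,.058),("carBL",223,236,.058),("carBR",280,236,.058),
 ("fence near",469,95,.05),("fence far",440,255,.05),("cork",313,127,.052),("cork",309,227,.052),("blk L near",376,135,.042),("blk R near",429,132,.042),("blkL far",375,210,.042),("blkR far",424,212,.042),("boardTL",184,72,.022),("boardBL",196,288,.022)]:
    print(n,w2j(onz(c,u,v,z))*1e3)
# bar height from two views: wrist near/far ends vs top
T=cal("top");t=lambda x,y:((x+.5)/4.5-.5+170,(y+.5)/4.5-.5+120)
for a,b in [((657,298),(251,149)),((626,48),(251,322))]:
    p,e=tri(T,t(*a),c,b);print("bar",w2j(p),e)
# tooth centres along rack
g=cv2.cvtColor(im,cv2.COLOR_BGR2GRAY)
print(g[272:286,270:420].mean(0).astype(int))
```

```text
barL [ -13.7067 -155.7051   95.    ]
barR [ -13.715  -143.1473   95.    ]
barnear [ -56.4183 -149.8886   95.    ]
barfar [ 107.7344 -149.7203   95.    ]
carTL [ -75.1096 -176.6952   58.    ]
carTR [ -75.148  -123.0306   58.    ]
carBL [  35.7275 -177.6402   58.    ]
carBR [  35.6914 -120.8622   58.    ]
fence near [-98.4287  45.8516  50.    ]
fence far [60.7463 47.5798 50.    ]
cork [-70.3164 -92.9777  52.    ]
cork [ 28.5122 -91.2864  52.    ]
blk L near [-62.0848 -30.3754  42.    ]
blk R near [-64.944   19.8154  42.    ]
blkL far [ 13.8532 -22.6126  42.    ]
blkR far [15.9971 27.9822 42.    ]
boardTL [-119.8615 -214.4398   22.    ]
boardBL [ 118.8168 -214.674    22.    ]
bar [-0.0548 -0.1495  0.1016] 0.0051836912708053745
bar [ 0.1034 -0.1502  0.1008] 0.0011808655164286385
[137 137 139 138 137 137 138 139 144  91 108 124 123 131 140 145  91  97
 122 126 126 137 146  93  87 121 127 122 138 146  96  67  52  31  26  25
  26  27  26  25  25  24  24  24  26  24  23  23  34  37  34  31  87 126
 126 125 127 114  82  69  62  54  46  45  39  28  25  24  23  23  25  24
  23  25  23  23  24  39  58  55  34  33  61  74  77  89  62  37  43  85
 107 116 132  92  45  65 114 129 132 139  90  46  60 109 127 134 136  90
  45  56 104 126 135 132  89  48  52  98 124 134 131  89  51  50  93 124
 135 130  87  52  47  87 122 134 127  87  52  47  82 116 130 133 136 136
 136 136 135 136 135 135]
```

arm_command(rows=[[[50,0,0.3,22,0,0,0],[50,0,0.3,22,0,0,0],[50,0,0.3,22,0,0,0],[50,0,0.3,22,0,0,0],[50,0,0.3,22,0,0,0],[50,0,0,14,0,0,0],[50,0,0,9,0,0,0],[50,0,0,0,0,0,0],[0,0,0,0,0,0,0],[0,0,0,0,0,0,0],[0,0,0,0,0,0,0],[0,0,0,0,0,0,0],[0,0,0,0,0,0,0],[0,0,0,0,0,0,0]]])

```text
time: 4.23
ee_pos: [0.5748, -0.0992, 0.0697]
tool_rot: [-0.161, 3.135, -0.001]
wrist_force: [0.1, -0.5, 6.3]
grip_width: 0.0132
grasp_force: 60.9
```

Run:
```python
from h import *
np.set_printoptions(precision=4,suppress=True)
s=manip.read_state();print(w2j(s["ee_pos"])*1e3,s["wrist_force"],s["wrist_torque"],s["grip_width"],s["grasp_force"])
```

```text
[ -19.3153 -149.6988   69.707 ] [ 0.0688 -0.5155  6.269 ] [-0.2166  0.1895  0.0201] 0.013151102079823356 60.944799184799194
```

arm_command(rows=[[[0,0,0,-3,0,0,0],[0,0,0,-3,0,0,0],[0,0,0,-3,0,0,0],[0,0,0,-2,0,0,0],[0,0,0,0,0,0,0],[0,0,0,0,0,0,0]]])

```text
time: 4.73
ee_pos: [0.5747, -0.0987, 0.0793]
tool_rot: [-0.162, 3.136, -0.0]
wrist_force: [5.0, -1.8, -8.4]
grip_width: 0.013
grasp_force: 58.8
```

```bash
cat > st.py <<'E'
from h import *
np.set_printoptions(precision=2,suppress=True)
s=manip.read_state();f=s["wrist_force"];print(s["time"],w2j(s["ee_pos"])*1e3,"Fjig",np.append(JR.T@f[:2],f[2]),s["grip_width"]*1e3,s["grasp_force"],s["wrist_torque"])
E
python3 st.py
```

```text
4.7333 [ -19.35 -149.24   79.29] Fjig [ 4.78 -2.27 -8.42] 12.990660465653097 58.84044885635376 [-0.36 -0.97 -0.06]
```

arm_command(rows=[[[0,0,2,-0.5,0,0,0],[0,0,5,-0.5,0,0,0],[0,0,6,0,0,0,0],[0,0,6,0,0,0,0],[0,0,6,0,0,0,0],[0,0,6,0,0,0,0],[0,0,6,0,0,0,0],[0,0,6,0,0,0,0],[0,0,6,0,0,0,0],[0,0,6,0,0,0,0],[0,0,5,0,0,0,0],[0,0,4,0,0,0,0],[0,0,4,0,0,0,0],[0,0,4,0,0,0,0],[0,0,3,0,0,0,0],[0,0,3,0,0,0,0],[0,0,2,0,0,0,0],[0,0,2,0,0,0,0],[0,0,0,0,0,0,0]]])

```text
time: 6.32
ee_pos: [0.5662, -0.0173, 0.0803]
tool_rot: [-0.162, 3.136, -0.001]
wrist_force: [5.3, -1.6, -8.5]
grip_width: 0.0128
grasp_force: 58.8
```

```bash
python3 st.py
python3 - <<'E'
from h import *
a=manip.get_image("top")[120:235,170:345];b=manip.get_image("side")[150:260,200:350]
a=cv2.resize(a,(525,345),interpolation=cv2.INTER_CUBIC);b=cv2.resize(b,(345*150//110,345),interpolation=cv2.INTER_CUBIC)
cv2.imwrite("pics/m1.png",cv2.resize(np.hstack([a,b]),(800,276)))
cv2.imwrite("pics/wm1.png",manip.get_image("wrist"))
E
```

```text
6.3167 [-19.4  -67.37  80.29] Fjig [ 5.15 -2.16 -8.47] 12.816961820797424 58.83402764797211 [-0.37 -1.01 -0.  ]
```

View pics/wm1.png

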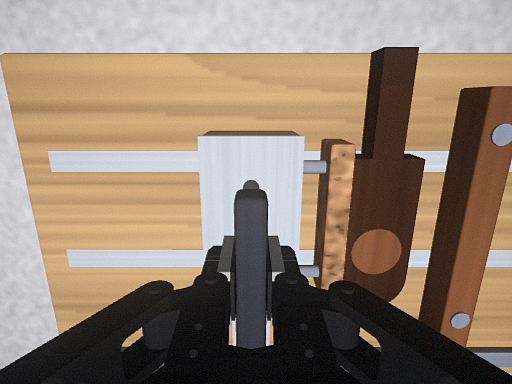

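The wrist view shows the cork (u≈337) against the blank (bowl at u≈385), with a gap left to the fence (u≈440–460). I'll go on slowly by force.

arm_command(rows=[[[0,0,2,0,0,0,0],[0,0,2,0,0,0,0],[0,0,2,0,0,0,0],[0,0,2,0,0,0,0],[0,0,2,0,0,0,0],[0,0,2,0,0,0,0],[0,0,2,0,0,0,0],[0,0,0,0,0,0,0]]])

```text
time: 7.13
ee_pos: [0.5648, -0.0035, 0.0803]
tool_rot: [-0.162, 3.136, -0.001]
wrist_force: [4.5, -1.7, -8.3]
grip_width: 0.0128
grasp_force: 58.8
```

```bash
python3 st.py
python3 - <<'E'
from h import *
c=cal("wrist"); im=manip.get_image("wrist"); cv2.imwrite("pics/wm2.png",im)
T=manip.get_image("top")[120:235,170:345]
a=cv2.resize(T,(700,460),interpolation=cv2.INTER_CUBIC); cv2.imwrite("pics/tm2.png",a)
E
```

```text
7.1333 [-19.42 -53.5   80.3 ] Fjig [ 4.28 -2.15 -8.26] 12.811097406845162 58.836373686790466 [-0.4  -1.07 -0.02]
```

View pics/wm2.png

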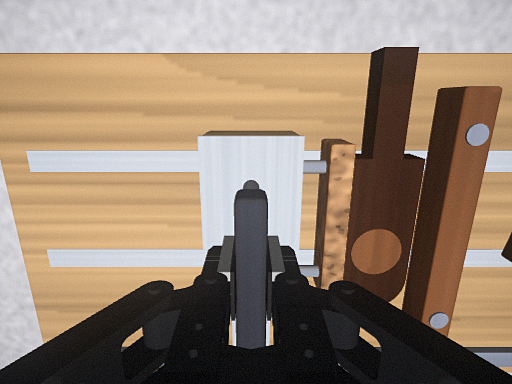

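The blank is square against the cork, with about 6–8 mm left to the fence.

arm_command(rows=[[[0,0,2,0,0,0,0],[0,0,2,0,0,0,0],[0,0,2,0,0,0,0],[0,0,0,0,0,0,0]]])

```text
time: 7.57
ee_pos: [0.5642, 0.0024, 0.0803]
tool_rot: [-0.162, 3.136, -0.001]
wrist_force: [4.3, -2.8, -7.6]
grip_width: 0.0128
grasp_force: 58.8
```

arm_command(rows=[[[0,0,1,0,0,0,0],[0,0,1,0,0,0,0],[0,0,0,0,0,0,0]]])

```text
time: 7.82
ee_pos: [0.564, 0.0042, 0.0803]
tool_rot: [-0.161, 3.136, -0.001]
wrist_force: [5.0, -1.5, -8.3]
grip_width: 0.0127
grasp_force: 58.8
```

arm_command(rows=[[[0,0,1,0,0,0,0],[0,0,1,0,0,0,0],[0,0,0,0,0,0,0]]])

```text
time: 8.07
ee_pos: [0.5638, 0.0061, 0.0803]
tool_rot: [-0.161, 3.136, -0.001]
wrist_force: [4.2, -2.6, -8.4]
grip_width: 0.0127
grasp_force: 58.8
```

```bash
python3 st.py
```

```text
8.0667 [-19.41 -43.86  80.32] Fjig [ 3.93 -3.06 -8.41] 12.66248066669443 58.83615553379059 [-0.51 -1.12 -0.  ]
```

arm_command(rows=[[[0,0,1,0,0,0,0],[0,0,1,0,0,0,0],[0,0,0,0,0,0,0]]])

```text
time: 8.32
ee_pos: [0.5636, 0.008, 0.0803]
tool_rot: [-0.161, 3.136, -0.002]
wrist_force: [5.4, -2.8, -8.7]
grip_width: 0.0127
grasp_force: 58.8
```

arm_command(rows=[[[0,0,1,0,0,0,0],[0,0,1,0,0,0,0],[0,0,0,0,0,0,0]]])

```text
time: 8.57
ee_pos: [0.5635, 0.0094, 0.0803]
tool_rot: [-0.161, 3.136, -0.002]
wrist_force: [5.4, -3.0, -9.3]
grip_width: 0.0132
grasp_force: 58.9
```

```bash
python3 st.py;  python3 - <<'E'
from h import *
cv2.imwrite("pics/wm3.png",manip.get_image("wrist")[100:350,280:500])
E
```

```text
8.5667 [-19.4  -40.55  80.33] Fjig [ 5.11 -3.57 -9.3 ] 13.239839461390291 58.89782130718231 [-0.76 -1.03  0.04]
```

Run:
```python
import cv2
cv2.imwrite("pics/wm3b.png",cv2.resize(cv2.imread("pics/wm3.png"),None,fx=2.4,fy=2.4,interpolation=cv2.INTER_CUBIC))
```

```text
(no output)
```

View pics/wm3b.png

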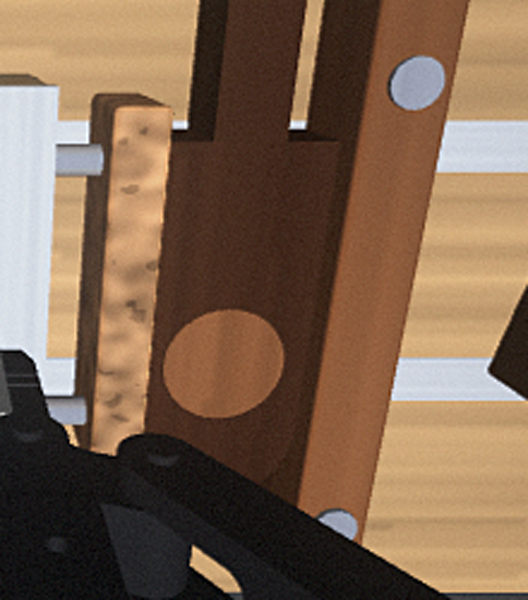

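arm_command(rows=[[[0,0,0,0,0,0,0]]])

```text
time: 8.7
ee_pos: [0.5635, 0.0094, 0.0803]
tool_rot: [-0.161, 3.136, -0.002]
wrist_force: [5.2, -3.3, -8.5]
grip_width: 0.0131
grasp_force: 58.9
```

```bash
python3 st.py
```

```text
8.7 [-19.38 -40.55  80.34] Fjig [ 4.84 -3.86 -8.51] 13.091778035252714 58.853328824043274 [-0.72 -1.07  0.02]
```

The blank now sits flush between cork and fence, with the cork pushed back about 1–2 mm. Next I need to know where the pawl stands relative to the teeth, so I'll work that out from the first wrist picture.

Run:
```python
from h import *
np.set_printoptions(precision=1,suppress=True)
# rebuild wrist camera of w1: same tool->camera transform as now
s=manip.read_state();c=cal("wrist")
def TM(p,r): M=np.eye(4);M[:3,:3]=Ro.from_rotvec(r).as_matrix();M[:3,3]=p;return M
X=np.array(c["camera_from_world"])@TM(s["ee_pos"],s["tool_rot"])
c1=dict(c);c1["camera_from_world"]=X@np.linalg.inv(TM([.5739,-.1016,.2008],[.157,-3.137,0]))
print("check grip px",proj(c1,j2w(-.02,-.152,.095)))
for k in(0,1,2,3,15,16,17,18): print(k,"top",proj(c1,j2w(.1,-.12+.008*k,.036)),"base",proj(c1,j2w(.1,-.12+.008*k,.028)))
im=cv2.imread("pics/w1.png")
g=cv2.cvtColor(im,cv2.COLOR_BGR2GRAY)
cv2.imwrite("pics/rack.png",cv2.resize(np.hstack([im[262:292,272:306],im[262:292,352:418]]),(800,240),interpolation=cv2.INTER_CUBIC))
```

```text
check grip px [250.6 192.3]
0 top [279.4 280.1] base [278.8 276.3]
1 top [286.5 280.1] base [285.8 276.3]
2 top [293.6 280.1] base [292.7 276.3]
3 top [300.8 280.1] base [299.7 276.3]
15 top [386.4 280. ] base [383.5 276.2]
16 top [393.5 280. ] base [390.4 276.1]
17 top [400.6 280. ] base [397.4 276.1]
18 top [407.8 280. ] base [404.4 276.1]
```

View pics/rack.png

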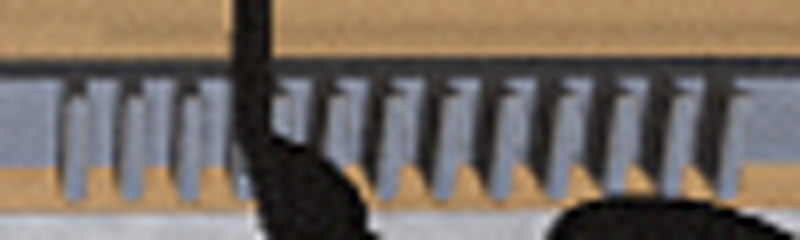

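The rack crop shows tooth tops at u≈281.5, 288.4 and 295.6 for the first three, and 409.4 for the last. That is about 2 mm further +y than predicted, so in the tool's readings the notches are at y ≈ −114+8k, giving −42 and −34. Contact was at about −42, so the notch at −34 means about 8 mm of compression and 9 N.

arm_command(rows=[[[0,0,1,0,0,0,0],[0,0,1,0,0,0,0],[0,0,1,0,0,0,0],[0,0,1,0,0,0,0],[0,0,0,0,0,0,0],[0,0,0,0,0,0,0]]])

```text
time: 9.2
ee_pos: [0.5632, 0.0119, 0.0804]
tool_rot: [-0.159, 3.135, -0.005]
wrist_force: [4.9, -5.2, -9.0]
grip_width: 0.0132
grasp_force: 58.9
```

```bash
python3 st.py
```

```text
9.2 [-19.39 -38.04  80.38] Fjig [ 4.32 -5.66 -8.98] 13.18418909055891 58.89539659023285 [-1.18 -1.15  0.09]
```

arm_command(rows=[[[0,0,1,0,0,0,0],[0,0,1,0,0,0,0],[0,0,1,0,0,0,0],[0,0,1,0,0,0,0],[0,0,1,0,0,0,0],[0,0,1,0,0,0,0],[0,0,0,0,0,0,0],[0,0,0,0,0,0,0]]])

```text
time: 9.87
ee_pos: [0.5628, 0.0156, 0.0805]
tool_rot: [-0.157, 3.135, -0.008]
wrist_force: [6.5, -9.2, -7.9]
grip_width: 0.0133
grasp_force: 59.0
```

```bash
python3 st.py;  python3 - <<'E'
from h import *
cv2.imwrite("pics/wm4.png",manip.get_image("wrist"))
E
```

```text
9.8667 [-19.39 -34.28  80.46] Fjig [ 5.53 -9.78 -7.91] 13.254266223466788 58.95154416561127 [-1.84 -1.2   0.1 ]
```

arm_command(rows=[[[0,0,0.2,1.5,0,0,0],[0,0,0.1,1.5,0,0,0],[0,0,0,1.5,0,0,0],[0,0,0,1.5,0,0,0],[0,0,0,1,0,0,0],[0,0,0,0,0,0,0]]])

```text
time: 10.42
ee_pos: [0.5628, 0.0156, 0.0735]
tool_rot: [-0.157, 3.135, -0.009]
wrist_force: [5.0, -10.1, -7.0]
grip_width: 0.0127
grasp_force: 59.2
```

```bash
python3 st.py
```

```text
10.4167 [-19.39 -34.26  73.49] Fjig [  3.89 -10.59  -6.98] 12.650276533505833 59.18821692466736 [-1.94 -1.09  0.18]
```

The pawl is 2 mm below the tooth tops with nothing in its way, so it is in a notch. I'll lower it fully.

arm_command(rows=[[[0,0,0,1.2,0,0,0],[0,0,0,1.2,0,0,0],[0,0,0,1,0,0,0],[0,0,0,0.6,0,0,0],[0,0,0,0,0,0,0]]])

```text
time: 10.83
ee_pos: [0.5629, 0.0156, 0.0698]
tool_rot: [-0.157, 3.135, -0.009]
wrist_force: [5.0, -10.3, -5.9]
grip_width: 0.0128
grasp_force: 59.5
```

```bash
python3 st.py
```

```text
10.8333 [-19.34 -34.31  69.84] Fjig [  3.87 -10.78  -5.92] 12.806756443707885 59.50792372226715 [-1.93 -1.05  0.16]
```

arm_command(rows=[[[0,0,0,0.5,0,0,0],[0,0,0,0.5,0,0,0],[0,0,0,0,0,0,0]]])

```text
time: 11.08
ee_pos: [0.5629, 0.0157, 0.0698]
tool_rot: [-0.157, 3.135, -0.008]
wrist_force: [3.1, -9.8, 2.7]
grip_width: 0.0126
grasp_force: 60.6
```

```bash
python3 st.py
```

```text
11.0833 [-19.35 -34.24  69.76] Fjig [  2.1  -10.04   2.7 ] 12.554800804847835 60.604283809661865 [-1.91 -0.68  0.18]
```

The bar is fully down, bearing on its stop. I'll ease off the sideways push before opening.

arm_command(rows=[[[0,0,-1,0,0,0,0],[0,0,-1,0,0,0,0],[0,0,-1,0,0,0,0],[0,0,0,0,0,0,0]]])

```text
time: 11.42
ee_pos: [0.563, 0.0146, 0.0697]
tool_rot: [-0.158, 3.135, -0.005]
wrist_force: [2.4, -7.1, 2.2]
grip_width: 0.0129
grasp_force: 60.6
```

```bash
python3 st.py
```

```text
11.4167 [-19.37 -35.33  69.74] Fjig [ 1.65 -7.3   2.18] 12.890374862855603 60.5500066280365 [-1.34 -0.61  0.1 ]
```

arm_command(rows=[[[0,0,-1,0,0,0,0],[0,0,-1,0,0,0,0],[0,0,-1,0,0,0,0],[0,0,0,0,0,0,0]]])

```text
time: 11.75
ee_pos: [0.563, 0.0142, 0.0697]
tool_rot: [-0.161, 3.136, -0.001]
wrist_force: [1.9, -3.2, 6.7]
grip_width: 0.013
grasp_force: 61.1
```

```bash
python3 st.py
```

```text
11.75 [-19.38 -35.66  69.72] Fjig [ 1.57 -3.38  6.72] 13.009413772305932 61.104984283447266 [-0.73 -0.43  0.1 ]
```

The carriage is held by the tooth at −35.7, leaving about 5 mm of compression and 6 N. Now I'll let go and rise.

arm_command(rows=[[[0,0,-1,0,0,0,0],[0,0,-0.7,0,0,0,0],[0,0,0,0,0,0,0],[45,0,0,0,0,0,0],[45,0,0,0,0,0,0],[45,0,0,0,0,0,0],[45,0,0,0,0,0,0],[45,0,0,-5,0,0,0],[45,0,0,-15,0,0,0],[45,0,0,-25,0,0,0],[45,0,0,-25,0,0,0],[45,0,0,-25,0,0,0],[45,0,0,-25,0,0,0],[45,0,0,-20,0,0,0],[45,0,0,0,0,0,0],[45,0,0,0,0,0,0]]])

```text
time: 13.08
ee_pos: [0.5627, 0.0134, 0.2096]
tool_rot: [-0.162, 3.135, 0.001]
wrist_force: [-0.5, 0.1, -1.1]
grip_width: 0.0451
grasp_force: 0.0
```

```bash
python3 st.py
python3 - <<'E'
from h import *
cv2.imwrite("pics/wend.png",manip.get_image("wrist"))
E
```

```text
13.0833 [-19.75 -36.42 209.58] Fjig [-0.53  0.11 -1.15] 45.10094193758644 0.0 [ 0.04 -0.03 -0.03]
```

View pics/wend.png

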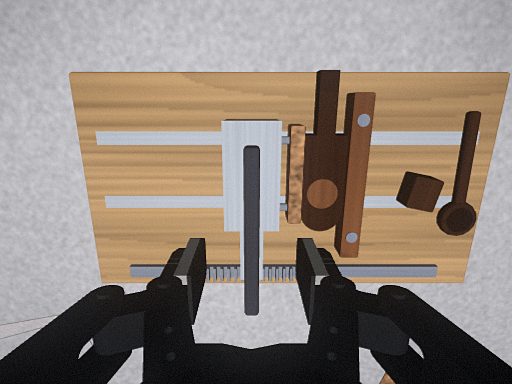

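The last picture shows the blank flat and square between the cork (u≈296) and the fence (u≈350). The rods show 6–8 mm of cork give, the bar is down, and the gripper is clear. Handing in.

```bash
python3 -c "
from rig import manip; print(manip.hand_in())"
```

```text
the job is handed in; nothing more can be done
None
```

The job is handed in at about 13 s: the bar is fully down in a notch, the blank is square against the fence under an estimated 6 N of spring force (about 5 mm of cork give), and nothing else was touched.

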